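# Set the spring-loaded profile support to its mark and lock it

## Task

One of the two profile supports on the bench has sprung up with its cam lever open. Take hold of its round post, press it down until the broad black ring on the post sits on top of the collar, and without letting go of the post swing the cam lever round to its closed stop. Finish while still holding the post at that mark with the lever fully closed, and leave the other support and the things on the bench where they are.

Things in the scene. Friction and masses are not known exactly. Their poses are not given: they have to be found in the camera images.
- post: Round aluminium post of the support that is up, 28 mm diameter, upright, white nylon top. It slides up and down in the support's tube and turns freely about its own axis. An inner spring pushes it up with 5 to 9 N net, so it rises if let go before the lever is closed. Origin on its axis, 55 mm below the lower edge of the broad black ring and 109 mm below its top; z up.
- post_grip (a point): The place to hold the post: point on its axis 27 mm above the lower edge of the broad black ring and 27 mm below the post's top. Moves with the post.
- post_mark (a point): Length mark: point on the post's axis at the lower edge of the broad black ring (5 mm tall) round the post. The fine lines below it are only graduations. Moves with the post.
- collar_top (a point): Point on the post's axis at the flat top of the collar (dark steel cam ring, 58 mm diameter, 125 mm above the bench) from which the post comes out. The mark has to come level with it. The support is fixed to the bench: base plate 130 x 100 mm, tube 44 mm and flange 74 mm in diameter below the collar.
- plunger (a joint): How far the post has been pressed down from its upper stop, m: 0 fully up (as at the start), 0.055 with the lower edge of the black ring level with the collar's top, at most 0.068.
- cam_lever (a joint): Angle of the cam lever, rad: 0 to 0.15 open (start), 1.05 fully closed at its stop. It turns with the cam ring about the post's own axis, clockwise seen from above as it closes, and stays where it is left. It needs 0.1 to 0.2 N m, most near the end, where the cam clamps the post.
- lever_end (a point): Ball at the lever's outer end, 92 mm from the post's axis, 25 mm above the collar's top: the lever points from the axis to it. Radial lever: upright root 10 mm wide on the collar, 17 to 35 mm off the axis, up to 27 mm above the collar's top, then a 13 mm round bar out to the ball. Fingers holding the post just above the collar can push the root round with their sides as the hand turns.
- set_support: The other support, of the same make, already set and locked (its post down, its lever closed): leave it alone. Origin at the centre of its base's underside. 179 mm tall, its lever reaches 100 mm out from its axis.
- profile: Bystander: loose aluminium glazing section, 460 mm long (its y), 50 x 36 mm, lying on the bench beyond the supports. Origin at the centre of its underside.
- mallet: Bystander: loose rubber mallet with a wooden handle, about 245 mm long, lying to the robot's right. Origin between head and handle, on the bench.
- rivet_tub: Bystander: loose grey tub of rivets, 130 x 90 x 50 mm, to the robot's left. Origin at the centre of its underside.

How it is judged:
On the way:
1. the post is held in the fingers at its mark, the lever still open (z of post_mark in the frame of collar_top between -0.005 and 0.005 m and contact force between the fingers and post above 2 N and value of joint cam_lever below 0.4 rad), for 0.2 s.
At the end, for the whole second after the job is handed in: The fingers hold the post (more than 3 N) with the lower edge of its black ring within 5 mm of the collar's top, the cam lever is closed to within 0.07 rad of its stop, and the bystanders are within 20 mm of where they were (z of post_mark in the frame of collar_top between -0.005 and 0.005 m and contact force between the fingers and post above 3 N and value of joint cam_lever above 0.98 rad and distance of each of profile, mallet, rivet_tub from where it was at the start of the episode below 0.02 m); the arm keeps its last pose, push and grip.
It fails at once if the cam lever is swung while the post is not at its mark (over 8 mm off) (value of joint cam_lever above 0.45 rad and (z of post_mark in the frame of collar_top above 0.008 m or z of post_mark in the frame of collar_top below -0.008 m)).
It fails at once if the post is let go while or after the lever is swung (value of joint cam_lever above 0.45 rad and contact force between the fingers and post below 0.3 N).
It fails at once if the support that is already set is struck or pushed (contact force between any of the fingers, the arm and set_support above 5 N).
It fails at once if a bystander is shoved about (distance of any of profile, mallet, rivet_tub from where it was at the start of the episode above 0.03 m).
It also fails if it takes over 32 s, if anything falls off the work surface, if the arm or the gripper's body presses on something with over 40 N, if the wrist force passes 120 N, or if a joint passes its speed limit or range.

## Robot

A 6-joint arm with a two-finger parallel gripper is mounted at the origin on the work surface. World frame = base frame: x ahead of the robot, y to its left, z up, the work surface at z = 0. Lengths are in m, angles in rad, forces in N, time in s.
With the tool pointing down it reaches from about 0.375 to 0.9 m from the base axis. Payload 3.1 kg.
Tool frame: the origin (TCP) lies midway between the tips of the shut fingers; the grasp point (between the pads) lies 19 mm behind it (manip.hold_point_z is the distance from the TCP to the grasp point, in m); x points along the fingers, y is the direction in which the jaws open and shut, and the axes are right-handed (so a half turn about x gives the same grasp; the last joint's range is limited). The gripper opens to 85 mm and grips with 20 to 120 N. Pads are 22 mm wide; open, the fingers measure 114 mm over their backs; the gripper's body (76 mm by 85 mm) begins 54 mm behind the grasp point. The pads swing forward as they close: fully open they stand 13 mm farther back than shut.
Start: joints at [0.967, 0.527, 1.433, -0, 1.181, -0.178], TCP at [0.258, 0.569, 0.231] pointing down, gripper open.
Joint ranges: [-3.08, 3.08], [-0.75, 2.2], [0.22, 2.44], [-1.43, 4.57], [0, 2.65], [-2.85, 2.85]. Speed limits (rad/s): [2.79, 2.79, 3.14, 3.14, 3.14, 3.14].

## Interface

Orientations are given as a unit quaternion [x, y, z, w].
In Python, from station import manip, snapshot gives the robot as it stands.
- The arm moves only by the tool play_rows, never from a script. Its argument "series" is a list of rows, each a list of 4 numbers: the shift along the tool's x, y, z in m, then the turn about the tool's x in degrees. In form: [[tx, ty, tz, spin], ...]. A call has 1 to 20 rows; each row is the pose to reach, as a shift and turn from the pose measured when the call began, along the tool's axes at that moment; what a row does not reach only later rows make up. A row lasts 1/10 s, in which the tool goes at most 50 mm and 8.59 degrees, less where a joint would pass 70% of its speed; a pose out of reach is approached as far as the arm can. A call with a gripper value outside its range is refused whole. "claw" is the opening in per cent of the stroke, from 0 (shut) to 100 (fully open), set as the call begins (left out, the last holds). The fingers move at their own pace and stop on an object; "force" is the grip in N (left out, the last holds). Time passes only in rows, so rows that repeat a pose let the fingers close. It gives the time, the measured TCP pose, the force and the opening at its end, in the units of the state.
- manip.sense(): the state, without advancing time (a new reading comes with each control period).
- snapshot(name): name is "scene" or "top" or "wrist"; returns a dict with "image" (400x640x3 uint8, blue, green, red), "depth" (400x640 float32, m along the optical axis (not along the pixel's ray), 0 where there is no reading), "fov_y" (degrees; the focal length in pixels is half the picture's height over the tangent of half this angle, whatever the lens; pixels are square), "cx", "cy" (the principal point, pixels), "dist" ([k1, k2, p1, p2, k3] as OpenCV has them; the pictures are not rectified), "R" (3x3) and "t" (3): a world point X has camera coordinates R X + t. Camera axes: x right, y down, z forward; pixel columns grow to the right and rows downward; lengths in m; the calibration is good to about 2 mm. A picture is of the moment at which its call begins.
- manip.sign_off(): hands the job in, once; it reports no verdict.
The state is a dict: "t": time; "q": joint angles; "qd": joint speeds; "tau": joint torques, N m; "tcp_pos": TCP position; "tool_rot": TCP orientation; "force": force on the tool from outside, world axes, zero at the start; "ft_torque": the same for the moment, N m; "finger_gap": opening from 0.0 (shut) to 1.0 (fully open).
Only numpy, scipy, OpenCV 4.12 (cv2) and the standard library are available. Lean on these libraries where they do the work, as an engineer would, in place of code of your own. Each camera call takes 0.05 s, during which the arm holds its last target.

## Working session

There is one attempt and no reset: what is moved stays moved. The work goes in short steps, Python scripts to look and compute and a tool call to move; the robot and the scene stay as the last step left them, time stands still between calls to the robot, and variables do not carry over. Pictures are saved under pics/ and viewed, and the job is handed in when it is done.

Besides the shell and the picture viewer there is one more tool, called after "Call:" as name([rows], argument=value, ...), one row to a line, values as JSON. play_rows: Moves the arm, as the interface text tells. Its arguments: {"type":"object","properties":{"series":{"type":"array","items":{"type":"array","items":{"type":"number"}}},"claw":{"type":"number"},"force":{"type":"number"}},"required":["series"]}

```bash
mkdir -p pics; ls; python3 - <<'E'
from station import manip, snapshot
import cv2,numpy as np
s=manip.sense();print(s, manip.hold_point_z)
for n in ["scene","top","wrist"]:
    d=snapshot(n);cv2.imwrite(f"pics/{n}0.png",d["image"]);np.savez(f"{n}0.npz",**d)
    print(n,d["fov_y"],d["cx"],d["cy"],d["dist"],d["R"],d["t"])
E
```

```text
pics
{'t': 0.0, 'q': array([ 9.66483219e-01,  5.28526078e-01,  1.43393641e+00, -1.84762747e-06,
        1.18141005e+00, -1.78509909e-01]), 'qd': array([-8.32699631e-05, -1.59383268e-03,  3.14480564e-04,  1.60130901e-04,
       -7.38204502e-04, -1.43918561e-03]), 'tau': array([ 8.80711068e-04, -4.42342079e+01, -1.78030193e+01, -1.29026248e-04,
        8.46829615e-03, -9.92981697e-07]), 'tcp_pos': array([0.25770959, 0.56858241, 0.23028598]), 'tool_rot': array([ 0.14866378,  0.69144823, -0.15015444,  0.69083433]), 'force': array([-0.92086434,  0.36757787,  0.94325901]), 'ft_torque': array([-0.01543373,  0.03977369,  0.03474666]), 'finger_gap': 1.0009526906816464} 0.0187
scene 54.352875016596336 317.5863244726 199.0603269142342 [-0.08274173  0.          0.          0.          0.        ] [[-0.85765655  0.51384209 -0.0197875 ]
 [ 0.31223452  0.48980595 -0.8140023 ]
 [-0.4085766  -0.70431275 -0.58052451]] [ 0.54923413 -0.07448812  1.3179769 ]
top 48.587180491522815 318.3330628287529 197.12562262177667 [-0.11589029  0.          0.          0.          0.        ] [[-0.02012352 -0.99978704  0.00457368]
 [-0.97264758  0.01851802 -0.23154647]
 [ 0.23141246 -0.00910811 -0.97281309]] [1.07366679e-03 6.51456390e-01 1.40956243e+00]
wrist 61.91800379548582 317.1056027558707 195.30383305820456 [0.01084671 0.         0.         0.         0.        ] [[ 4.12892133e-01  9.10779652e-01 -7.14733980e-04]
 [ 8.70706070e-01 -3.94494746e-01  2.93674709e-01]
 [ 2.67190991e-01 -1.21878300e-01 -9.55905149e-01]] [-0.6237591  -0.03781978  0.38017738]
```

View pics/scene0.png

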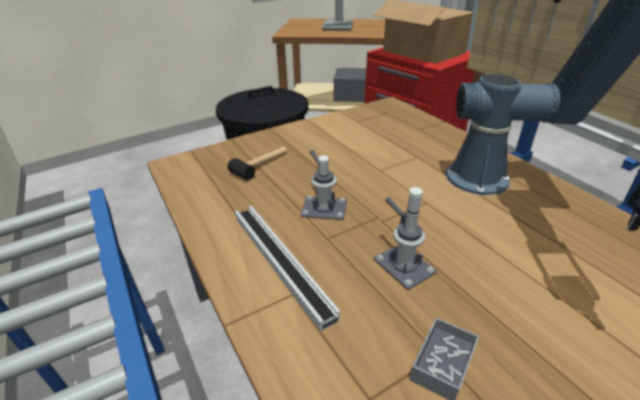

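View pics/top0.png

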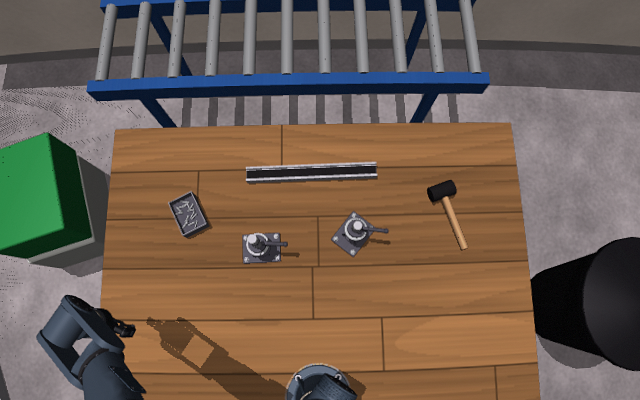

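View pics/wrist0.png

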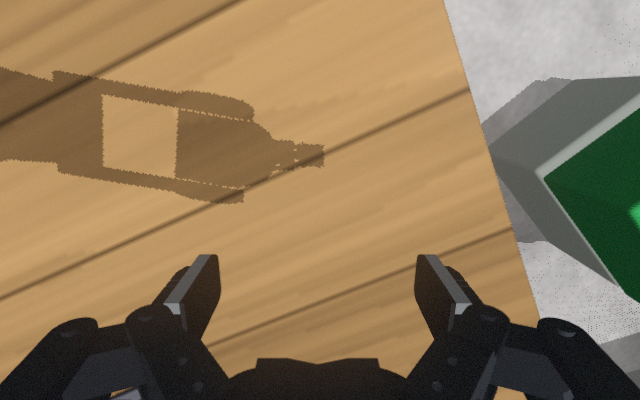

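```bash
cat > h.py <<'E'
import numpy as np,cv2
def K(d):
    f=200/np.tan(np.radians(float(d["fov_y"]))/2)
    return np.array([[f,0,float(d["cx"])],[0,f,float(d["cy"])],[0,0,1]])
def ray(d,u,v):
    p=cv2.undistortPoints(np.array([[[u,v]]],float),K(d),np.array(d["dist"],float))[0,0]
    R=np.array(d["R"]);t=np.array(d["t"])
    return -R.T@t, R.T@np.array([p[0],p[1],1])
def atz(d,u,v,z):
    o,r=ray(d,u,v);return o+r*(z-o[2])/r[2]
def proj(d,X):
    R=np.array(d["R"]);rv,_=cv2.Rodrigues(R)
    return cv2.projectPoints(np.array(X,float).reshape(-1,3),rv,np.array(d["t"],float),K(d),np.array(d["dist"],float))[0][:,0]
def cloud(d):
    v,u=np.mgrid[0:400,0:640];uv=np.stack([u,v],-1).reshape(-1,1,2).astype(float)
    p=cv2.undistortPoints(uv,K(d),np.array(d["dist"],float))[:,0]
    z=np.array(d["depth"]).reshape(-1)
    P=np.c_[p*z[:,None],z]
    return ((P-np.array(d["t"]))@np.array(d["R"])).reshape(400,640,3)
E
python3 - <<'E'
from h import *
s=np.load("scene0.npz");t=np.load("top0.npz")
a=cv2.resize(s["image"][170:300,360:460],None,fx=4,fy=4,interpolation=2)
b=cv2.resize(t["image"][215:275,230:330],None,fx=7,fy=7,interpolation=2)
cv2.imwrite("pics/s1.png",a);cv2.imwrite("pics/t1.png",b)
for n,d in(("s",s),("t",t)):
    c=cloud(d)
    m=(d["image"].min(2)>200)&(c[...,2]>0.15)&(c[...,2]<0.26)
    nl,l,st,ce=cv2.connectedComponentsWithStats(m.astype(np.uint8))
    for i in range(1,nl):
        if st[i,4]>8: print(n,ce[i],st[i],np.median(c[l==i],0),atz(d,*ce[i],.234))
E
```

```text
s [323.13043478 157.69565217] [320 156   7   4  23] [ 0.53864159 -0.13238565  0.1776209 ] [ 0.59070753 -0.04691506  0.234     ]
s [415.5 190.5] [411 188  10   6  50] [0.49588693 0.18542323 0.23316136] [0.49661492 0.18612874 0.234     ]
t [357.12820513 224.97435897] [354 222   7   7  39] [ 0.53664264 -0.12815119  0.17908969] [ 0.52728388 -0.12291535  0.234     ]
t [251.5        238.20833333] [248 235   8   7  48] [0.49405029 0.18783108 0.23454811] [0.49380127 0.18821915 0.234     ]
```

View pics/s1.png

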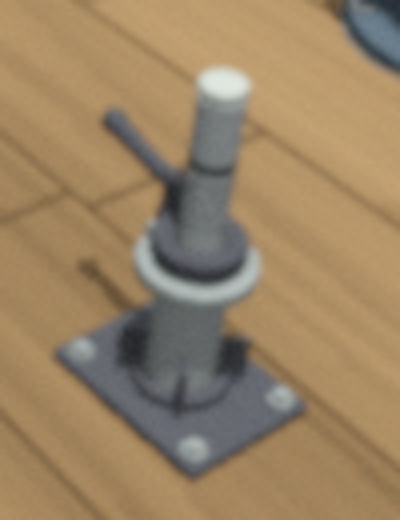

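View pics/t1.png

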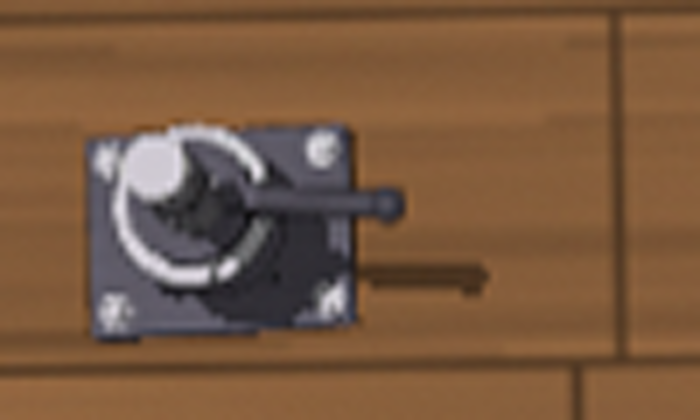

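```bash
python3 - <<'E'
from h import *
from station import manip
from scipy.spatial.transform import Rotation as Ro
s=np.load("scene0.npz");t=np.load("top0.npz")
B1=atz(t,285,244.3,.15);B2=atz(s,388.8,199.5,.15);print(B1,B2)
A=np.array([.4955,.187])
for B in(B1,B2): v=B[:2]-A;print(np.degrees(np.arctan2(v[1],v[0])),np.hypot(*v))
# collar check: project axis points
for d in(s,t): print(proj(d,[[*A,.234],[*A,.18],[*A,.125],[*A,0]]))
st=manip.sense();M=Ro.from_quat(st["tool_rot"]).as_matrix();print(M)
y=M[:,1];print("jaw yaw",np.degrees(np.arctan2(y[1],y[0])))
print("shift tool",M.T@(np.array([*A,.30])-st["tcp_pos"]))
print("up",M.T@[0,0,.07])
E
```

```text
[0.48507745 0.09566625 0.15      ] [0.48641797 0.09351796 0.15      ]
-96.5101461102976 0.09192650735319707
-95.54902439459015 0.09392217639970094
[[416.15271368 190.53494384]
 [413.13813537 210.21022985]
 [410.24170666 228.85710083]
 [404.25485522 266.63890742]]
[[251.92063106 237.6270289 ]
 [254.42448938 240.14783401]
 [256.78285411 242.52068102]
 [261.52936407 247.29199537]]
[[-9.39549263e-04  4.13050394e-01  9.10707686e-01]
 [-1.36321220e-03  9.10706713e-01 -4.13051359e-01]
 [-9.99998629e-01 -1.62956993e-03 -2.92578484e-04]]
jaw yaw 65.60336514121633
shift tool [-0.06914499 -0.24960479  0.37412702]
up [-6.99999041e-02 -1.14069895e-04 -2.04804939e-05]
```

Call:
play_rows([
  [-0.03, 0, 0, 0],
  [-0.069, 0, 0, 0],
  [-0.069, -0.014, 0.021, -5],
  [-0.069, -0.028, 0.042, -10],
  [-0.069, -0.042, 0.062, -15],
  [-0.069, -0.055, 0.083, -20],
  [-0.069, -0.069, 0.104, -25],
  [-0.069, -0.083, 0.125, -30],
  [-0.069, -0.097, 0.146, -35],
  [-0.069, -0.111, 0.166, -40],
  [-0.069, -0.125, 0.187, -45],
  [-0.069, -0.139, 0.208, -50],
  [-0.069, -0.153, 0.229, -55],
  [-0.069, -0.166, 0.249, -60],
  [-0.069, -0.18, 0.27, -65],
  [-0.069, -0.194, 0.291, -70],
  [-0.069, -0.208, 0.312, -75],
  [-0.069, -0.222, 0.333, -80],
  [-0.069, -0.236, 0.353, -85],
  [-0.069, -0.25, 0.374, -90],
], claw=100, force=70)

```text
t: 2.15
tcp_pos: [0.4953, 0.1857, 0.2996]
tool_rot: [-0.384, 0.594, 0.384, 0.593]
force: [-0.7, -0.5, -0.4]
finger_gap: 0.998
```

Call:
play_rows([
  [0, 0, 0, 0],
])

```text
t: 2.25
tcp_pos: [0.4969, 0.1836, 0.2994]
tool_rot: [-0.384, 0.595, 0.383, 0.593]
force: [-0.9, 0.6, 0.4]
finger_gap: 1.0
```

```bash
python3 - <<'E'
from h import *
from station import manip,snapshot
from scipy.spatial.transform import Rotation as Ro
for n in ["wrist","top","scene"]:
    d=snapshot(n);cv2.imwrite(f"pics/{n}2.png",d["image"]);np.savez(f"{n}2.npz",**d)
    A=np.array([.4955,.187]);print(n,proj(d,[[*A,.234],[*A,.18],[*A,.125]]).round(1).tolist())
st=manip.sense();M=Ro.from_quat(st["tool_rot"]).as_matrix();print(st,M)
y=M[:,1];print("jaw yaw",np.degrees(np.arctan2(y[1],y[0])))
E
```

```text
wrist [[320.4, 215.1], [319.7, 192.1], [319.2, 176.1]]
top [[251.9, 237.6], [254.4, 240.1], [256.8, 242.5]]
scene [[416.2, 190.5], [413.1, 210.2], [410.2, 228.9]]
{'t': 2.4, 'q': array([ 1.48425441e-01,  3.20335281e-01,  1.58490409e+00, -5.69587477e-04,
        1.23959847e+00, -2.56943496e+00]), 'qd': array([ 0.01670587, -0.00491365,  0.00367459, -0.00055265, -0.00237113,
       -0.00385771]), 'tau': array([-5.90816606e-01, -3.49128163e+01, -1.87493205e+01, -3.93223541e-02,
       -1.42597145e-02, -6.01846099e-03]), 'tcp_pos': array([0.4946615 , 0.18603671, 0.29923906]), 'tool_rot': array([-0.38343272,  0.59504965,  0.38403231,  0.5928022 ]), 'force': array([-0.73154558, -0.11875721,  0.36898244]), 'ft_torque': array([-0.00425036,  0.00729024,  0.03108311]), 'finger_gap': 1.0003259140370957} [[-0.0031298  -0.91163341  0.41099238]
 [-0.0010126   0.41099707  0.9116361 ]
 [-0.99999459  0.00243706 -0.00220946]]
jaw yaw 155.73243850825884
```

View pics/wrist2.png

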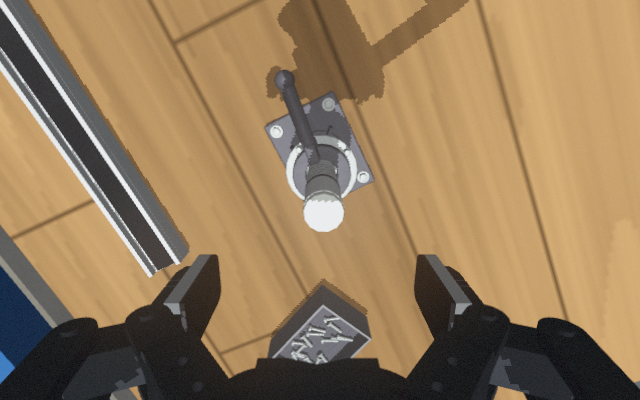

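View pics/scene2.png

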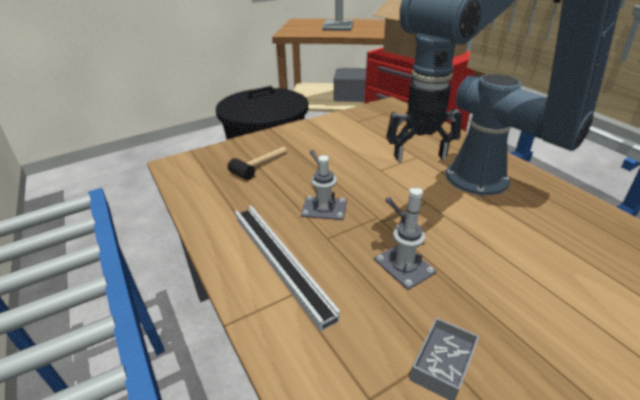

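```bash
python3 - <<'E'
from h import *
from scipy.spatial.transform import Rotation as Ro
d=np.load("wrist2.npz");im=d["image"]
m=np.zeros((400,640),np.uint8);m[185:240,290:360]=(im[185:240,290:360].min(2)>215)
nl,l,st,ce=cv2.connectedComponentsWithStats(m);i=1+np.argmax(st[1:,4]);print(st[i],ce[i])
c=cloud(d);print(np.median(c[l==i],0),atz(d,*ce[i],.234))
B=atz(d,285,79,.15);print(B)
P=atz(d,*ce[i],.234);v=(B-P)[:2];print(np.degrees(np.arctan2(v[1],v[0])),np.hypot(*v))
t=np.load("wrist2.npz")
A=np.array([.4955,.187])
q=[-0.38343272,0.59504965,0.38403231,0.5928022];M=Ro.from_quat(q).as_matrix();tc=np.array([0.4946615,.18603671,.29923906])
for z in(.188,):
  for X in(P[:2],A): print(M.T@(np.array([*X,z])-tc))
E
```

```text
[304 200  39  32 993] [323.14501511 214.53977845]
[0.49379483 0.18687822 0.23515281] [0.4936864  0.18740603 0.234     ]
[0.4850402  0.09410717 0.15      ]
-95.29459690553536 0.09369863871781953
[0.11124012 0.00118063 0.00109334]
[ 0.11123486 -0.00063959  0.00146857]
```

Call:
play_rows([
  [0.02, 0, 0.001, 0],
  [0.04, 0, 0.001, 0],
  [0.06, 0, 0.001, 0],
  [0.08, 0, 0.001, 0],
  [0.1, 0, 0.001, 0],
  [0.11, 0, 0.001, 0],
  [0.114, 0, 0.001, 0],
  [0.114, 0, 0.001, 0],
  [0.114, 0, 0.001, 0],
])

```text
t: 3.3
tcp_pos: [0.4953, 0.1872, 0.1861]
tool_rot: [-0.384, 0.594, 0.384, 0.593]
force: [0.1, -1.0, 0.4]
finger_gap: 0.997
```

Call:
play_rows([
  [0, 0, 0, 0],
  [0, 0, 0, 0],
  [0, 0, 0, 0],
  [0, 0, 0, 0],
  [0, 0, 0, 0],
  [0, 0, 0, 0],
  [0, 0, 0, 0],
  [0, 0, 0, 0],
], claw=0, force=70)

```text
t: 4.1
tcp_pos: [0.4947, 0.1875, 0.1866]
tool_rot: [-0.383, 0.595, 0.384, 0.593]
force: [-2.4, 1.5, 5.6]
finger_gap: 0.309
```

```bash
python3 - <<'E'
from h import *
from station import manip,snapshot
for n in ["wrist","scene"]:
    d=snapshot(n);cv2.imwrite(f"pics/{n}3.png",d["image"] if n=="wrist" else cv2.resize(d["image"][120:300,340:500],None,fx=3.3,fy=3.3,interpolation=2));np.savez(f"{n}3.npz",**d)
st=manip.sense();print({k:st[k] for k in("t","q","tcp_pos","force","ft_torque","finger_gap")})
E
```

```text
{'t': 4.2, 'q': array([ 1.50803337e-01,  4.61258296e-01,  1.71785681e+00,  1.03292935e-04,
        9.64645095e-01, -2.56745091e+00]), 'tcp_pos': array([0.49473679, 0.18747843, 0.18656698]), 'force': array([-3.06505033,  1.17037662,  5.41981761]), 'ft_torque': array([ 0.16494961,  0.42515343, -0.0620828 ]), 'finger_gap': 0.3100668042853855}
```

View pics/wrist3.png

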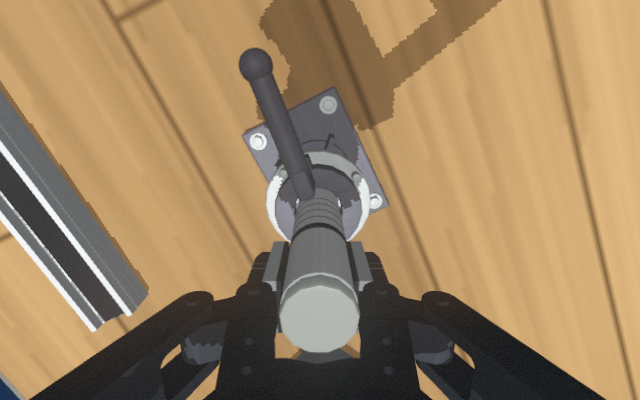

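View pics/scene3.png

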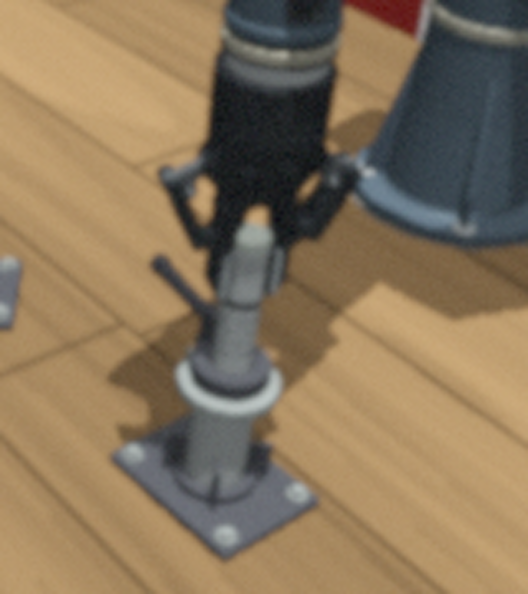

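```bash
cat > capz.py <<'E'
from h import *
def cap(d):
    c=cloud(d);im=d["image"]
    m=(im.min(2)>150)&(c[...,2]>.15)&(c[...,2]<.26)
    m[:240]=0;m[:,:270]=0;m[:,370:]=0
    nl,l,st,ce=cv2.connectedComponentsWithStats(m.astype(np.uint8));i=1+np.argmax(st[1:,4])
    p=c[l==i];return st[i],ce[i],np.percentile(p[:,2],[5,25,50,75,95]),np.median(p,0)
E
python3 - <<'E'
from capz import *
print(cap(np.load("wrist3.npz")))
d=np.load("wrist3.npz");c=cloud(d);print(c[300:345:10,319],d["image"][300:345:10,319].tolist())
d=np.load("wrist2.npz");c=cloud(d);print(c[205:228:4,323])
E
```

```text
(array([ 280,  285,   79,   67, 4044], dtype=int32), array([319.06231454, 318.62660732]), array([0.23417108, 0.23471501, 0.23507868, 0.23543144, 0.23595845]), array([0.49275932, 0.18505629, 0.23507868]))
[[0.48981441 0.17851765 0.23508794]
 [0.4913153  0.18185817 0.23536177]
 [0.49309071 0.18582802 0.23481779]
 [0.49426633 0.18841821 0.23627648]
 [0.49628529 0.19294176 0.23522419]] [[177, 184, 179], [177, 184, 178], [176, 182, 177], [177, 183, 178], [174, 183, 177]]
[[0.49094652 0.18099084 0.23471868]
 [0.492005   0.18333626 0.2353542 ]
 [0.49312319 0.18583527 0.23555114]
 [0.49445193 0.18887278 0.23427129]
 [0.49553014 0.19126298 0.23489305]
 [0.49667206 0.19381463 0.23510057]]
```

Call:
play_rows([
  [0.005, 0, 0, -2],
  [0.01, 0, 0, -4],
  [0.015, 0, 0, -6],
  [0.02, 0, 0, -8],
  [0.025, 0, 0, -8],
  [0.03, 0, 0, -8],
  [0.035, 0, 0, -8],
  [0.04, 0, 0, -8],
  [0.044, 0, 0, -8],
  [0.044, 0, 0, -8],
])

```text
t: 5.2
tcp_pos: [0.4946, 0.1876, 0.143]
tool_rot: [-0.424, 0.566, 0.425, 0.565]
force: [-3.2, 1.2, 7.6]
finger_gap: 0.313
```

```bash
python3 - <<'E'
from capz import *
from station import manip,snapshot
for n in ["wrist"]:
    d=snapshot(n);cv2.imwrite(f"pics/{n}4.png",d["image"]);np.savez(f"{n}4.npz",**d)
print(cap(d))
st=manip.sense();print({k:st[k] for k in("t","q","tcp_pos","force","ft_torque","finger_gap")})
E
```

```text
(array([ 280,  285,   79,   67, 4060], dtype=int32), array([319.19778325, 318.70763547]), array([0.19062976, 0.19117753, 0.19155218, 0.1919226 , 0.19240776]), array([0.49284347, 0.18506606, 0.19155218]))
{'t': 5.25, 'q': array([ 1.50993499e-01,  5.27448337e-01,  1.75588198e+00,  3.77759988e-04,
        8.60409079e-01, -2.70706046e+00]), 'tcp_pos': array([0.49453703, 0.18760801, 0.14317255]), 'force': array([-1.73259929,  0.61797041,  7.51785521]), 'ft_torque': array([ 0.06265653,  0.3751784 , -0.00915425]), 'finger_gap': 0.315070654868443}
```

View pics/wrist4.png

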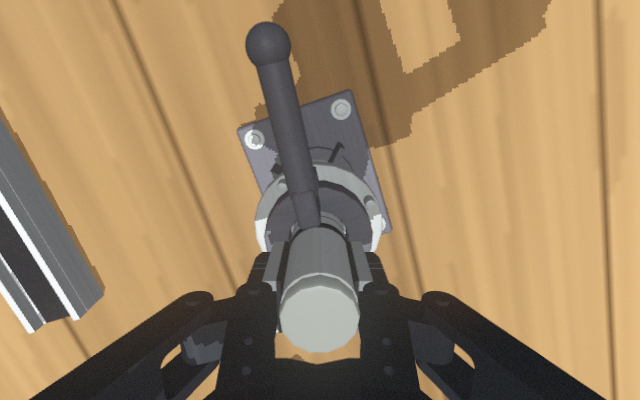

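Call:
play_rows([
  [0.004, 0, 0, 0],
  [0.008, 0, 0, 0],
  [0.0115, 0, 0, 0],
  [0.0115, 0, 0, 0],
  [0.0115, 0, 0, 0],
])

```text
t: 5.75
tcp_pos: [0.4946, 0.1877, 0.1325]
tool_rot: [-0.424, 0.566, 0.425, 0.565]
force: [-2.2, 0.6, 7.9]
finger_gap: 0.31
```

```bash
python3 - <<'E'
from capz import *
from station import manip,snapshot
for n in ["wrist","scene"]:
    d=snapshot(n);cv2.imwrite(f"pics/{n}5.png",d["image"] if n=="wrist" else cv2.resize(d["image"][120:300,340:500],None,fx=3.3,fy=3.3,interpolation=2));np.savez(f"{n}5.npz",**d)
    if n=="wrist":print(cap(d))
st=manip.sense();print({k:st[k] for k in("t","q","tcp_pos","force","ft_torque","finger_gap")})
E
```

```text
(array([ 280,  285,   79,   67, 4075], dtype=int32), array([319.09300613, 318.58993865]), array([0.18009479, 0.18067524, 0.18101421, 0.18138196, 0.18187733]), array([0.49284965, 0.18506474, 0.18101421]))
{'t': 5.85, 'q': array([ 1.51114015e-01,  5.44502015e-01,  1.76409400e+00,  2.52432861e-04,
        8.34648622e-01, -2.70706670e+00]), 'tcp_pos': array([0.49456517, 0.18764553, 0.13255718]), 'force': array([-1.51108373, -0.3454661 ,  8.19948012]), 'ft_torque': array([-0.01474497,  0.38575134, -0.01092963]), 'finger_gap': 0.31516557438852777}
```

View pics/wrist5.png

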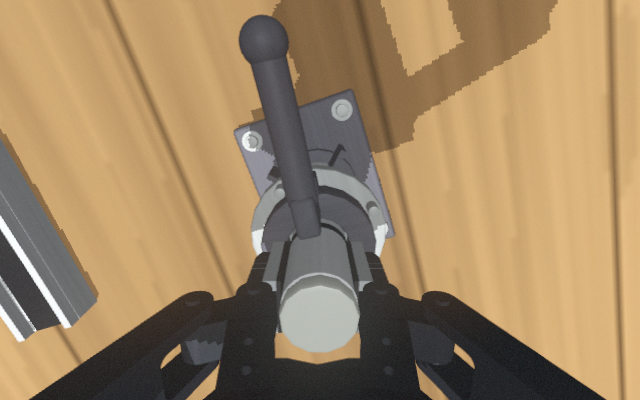

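View pics/scene5.png

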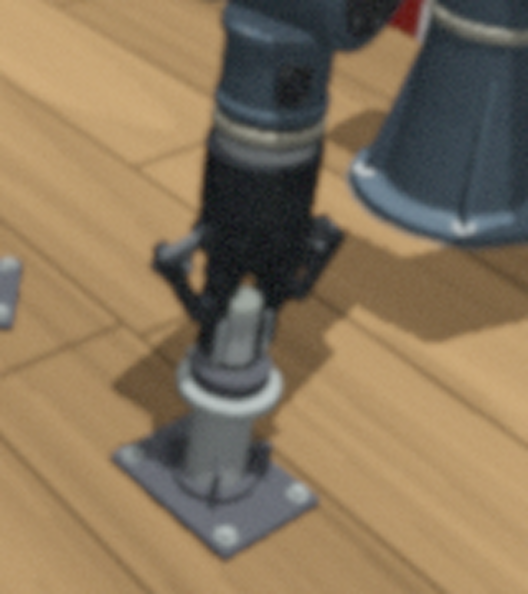

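Call:
play_rows([
  [0.0018, 0, 0, 0],
  [0.0018, 0, 0, 0],
  [0.0018, 0, 0, 0],
  [0.0018, 0, 0, 0],
  [0.0018, 0, 0, 4],
  [0.0018, 0, 0, 8],
  [0.0018, 0, 0, 12],
  [0.0018, 0, 0, 16],
  [0.0018, 0, 0, 20],
  [0.0018, 0, 0, 24],
  [0.0018, 0, 0, 28],
  [0.0018, 0, 0, 32],
  [0.0018, 0, 0, 36],
  [0.0018, 0, 0, 40],
  [0.0018, 0, 0, 44],
  [0.0018, 0, 0, 48],
  [0.0018, 0, 0, 48],
])

```text
t: 7.55
tcp_pos: [0.4955, 0.187, 0.1319]
tool_rot: [-0.158, 0.689, 0.157, 0.689]
force: [-0.7, -1.4, 9.0]
finger_gap: 0.313
```

```bash
python3 - <<'E'
from capz import *
from station import manip,snapshot
from scipy.spatial.transform import Rotation as Ro
for n in ["wrist"]:
    d=snapshot(n);cv2.imwrite(f"pics/{n}6.png",d["image"]);np.savez(f"{n}6.npz",**d)
    if n=="wrist":print(cap(d))
st=manip.sense();print({k:st[k] for k in("t","q","tcp_pos","force","ft_torque","finger_gap")})
y=Ro.from_quat(st["tool_rot"]).as_matrix()[:,1];print("jaw yaw",np.degrees(np.arctan2(y[1],y[0])))
E
```

```text
(array([ 278,  283,   80,   68, 4136], dtype=int32), array([317.77587041, 317.25507737]), array([0.17937009, 0.1799252 , 0.18028523, 0.18063811, 0.18115342]), array([0.4922243 , 0.18556773, 0.18028523]))
{'t': 7.6, 'q': array([ 0.15051443,  0.54583501,  1.76411188, -0.00204062,  0.83137054,
       -1.8693712 ]), 'tcp_pos': array([0.49551638, 0.18696758, 0.13186313]), 'force': array([-1.2339231 , -1.66739109,  9.26031243]), 'ft_torque': array([-0.56533008,  0.27143477,  0.09009775]), 'finger_gap': 0.3096696787589931}
jaw yaw 115.8097051253443
```

View pics/wrist6.png

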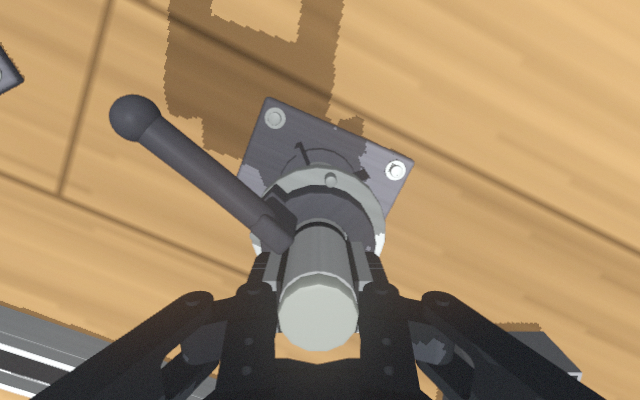

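Call:
play_rows([
  [0.0008, 0, 0, 4],
  [0.0008, 0, 0, 8],
  [0.0008, 0, 0, 12],
  [0.0008, 0, 0, 16],
  [0.0008, 0, 0, 20],
  [0.0008, 0, 0, 24],
  [0.0008, 0, 0, 28],
  [0.0008, 0, 0, 32],
  [0.0008, 0, 0, 36],
  [0.0008, 0, 0, 40],
  [0.0008, 0, 0, 40],
])

```text
t: 8.7
tcp_pos: [0.4956, 0.1854, 0.1318]
tool_rot: [0.086, 0.701, -0.089, 0.702]
force: [-1.4, -5.7, 7.5]
finger_gap: 0.308
```

```bash
cat > chk.py <<'E'
from capz import *
import sys
from station import manip,snapshot
from scipy.spatial.transform import Rotation as Ro
k=sys.argv[1]
d=snapshot("wrist");cv2.imwrite(f"pics/wrist{k}.png",d["image"]);np.savez(f"wrist{k}.npz",**d)
print(cap(d))
st=manip.sense();print({k:st[k] for k in("t","q","tcp_pos","force","ft_torque","finger_gap")})
y=Ro.from_quat(st["tool_rot"]).as_matrix()[:,1];print("jaw yaw",np.degrees(np.arctan2(y[1],y[0])))
E
python3 chk.py 7; python3 - <<'E'
from h import *
for B in (atz(np.load("wrist6.npz"),135,117,.15),atz(np.load("wrist2.npz"),285,79,.15),atz(np.load("wrist5.npz"),264,39,.15)):
    v=B[:2]-[.495,.187];print(np.degrees(np.arctan2(v[1],v[0])),np.hypot(*v))
E
```

```text
(array([ 279,  283,   79,   68, 4118], dtype=int32), array([317.92472074, 317.22098106]), array([0.17931212, 0.17981831, 0.18018071, 0.18054923, 0.18110826]), array([0.49222363, 0.18625373, 0.18018071]))
{'t': 8.75, 'q': array([ 0.14904464,  0.545678  ,  1.76454813, -0.00567553,  0.83166357,
       -1.17141553]), 'tcp_pos': array([0.49556896, 0.18539968, 0.13185396]), 'force': array([-1.87713896, -5.39945193,  7.55527849]), 'ft_torque': array([-0.58853237,  0.45603303,  0.14441053]), 'finger_gap': 0.3107161490235804}
jaw yaw 75.875735591657
-109.11286362174127 0.09447356772403016
-96.11977126977874 0.09342524366439961
-95.63162355137194 0.0943708260393761
```

View pics/wrist7.png

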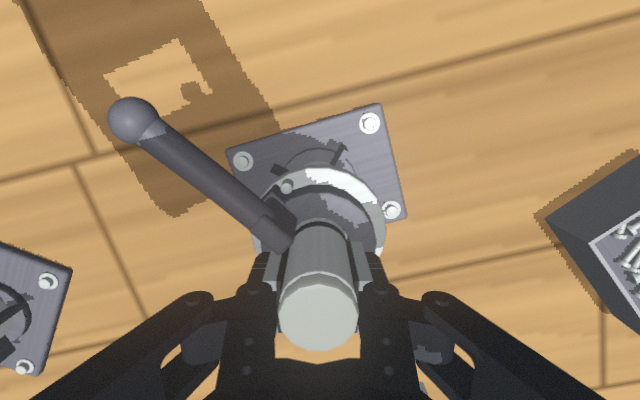

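Call:
play_rows([
  [0.0008, 0, 0, 1.5],
  [0.0008, 0, 0, 3],
  [0.0008, 0, 0, 4.5],
  [0.0008, 0, 0, 6],
  [0.0008, 0, 0, 6],
])

```text
t: 9.25
tcp_pos: [0.4968, 0.1844, 0.1319]
tool_rot: [0.121, 0.695, -0.125, 0.698]
force: [-0.4, -3.1, 4.8]
finger_gap: 0.316
```

```bash
python3 chk.py 8; python3 - <<'E'
from h import *
d=np.load("wrist7.npz");B=atz(d,132,120,.15);v=B[:2]-[.495,.187];print(np.degrees(np.arctan2(v[1],v[0])),np.hypot(*v))
E
```

```text
(array([ 279,  280,   80,   68, 4154], dtype=int32), array([318.77636013, 313.97761194]), array([0.17939492, 0.17991014, 0.18027449, 0.18065366, 0.18116869]), array([0.49220818, 0.1863073 , 0.18027449]))
{'t': 9.3, 'q': array([ 0.14794755,  0.5458396 ,  1.7639684 , -0.00860365,  0.82969145,
       -1.06731758]), 'tcp_pos': array([0.49679502, 0.18436263, 0.13189755]), 'force': array([-0.02629519, -4.86669192,  5.57469772]), 'ft_torque': array([-0.28692098,  0.03563063,  0.19177767]), 'finger_gap': 0.3102911907563131}
jaw yaw 69.96133776966822
-147.13964482312397 0.09525880685578006
```

View pics/wrist8.png

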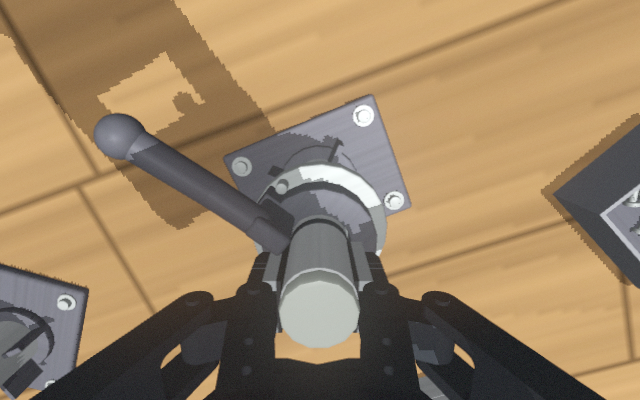

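Call:
play_rows([
  [0.0006, 0.001, -0.0015, 0],
  [0.0006, 0.0018, -0.0028, 1],
  [0.0006, 0.0018, -0.0028, 2],
  [0.0006, 0.0018, -0.0028, 3],
  [0.0006, 0.0018, -0.0028, 4],
  [0.0006, 0.0018, -0.0028, 4],
])

```text
t: 9.9
tcp_pos: [0.4972, 0.1838, 0.1321]
tool_rot: [0.142, 0.688, -0.149, 0.695]
force: [3.5, -12.3, 3.8]
finger_gap: 0.313
```

```bash
python3 chk.py 9; python3 - <<'E'
from h import *
d=np.load("wrist8.npz");B=atz(d,120,137,.15);v=B[:2]-[.495,.187];print(np.degrees(np.arctan2(v[1],v[0])),np.hypot(*v))
E
```

```text
(array([ 279,  279,   80,   68, 4145], dtype=int32), array([318.47503016, 313.12183353]), array([0.17957076, 0.18009884, 0.18046288, 0.18082635, 0.18135869]), array([0.49228594, 0.18636795, 0.18046288]))
{'t': 9.95, 'q': array([ 0.15045204,  0.54507433,  1.76501472, -0.01714277,  0.82565284,
       -0.99372691]), 'tcp_pos': array([0.49725089, 0.18386941, 0.13209336]), 'force': array([  2.19102075, -12.59911215,   4.23528953]), 'ft_torque': array([-1.29470773, -0.31596548,  0.59998562]), 'finger_gap': 0.313157433070139}
jaw yaw 66.21802133251066
-147.14554239296083 0.09474107925619567
```

View pics/wrist9.png

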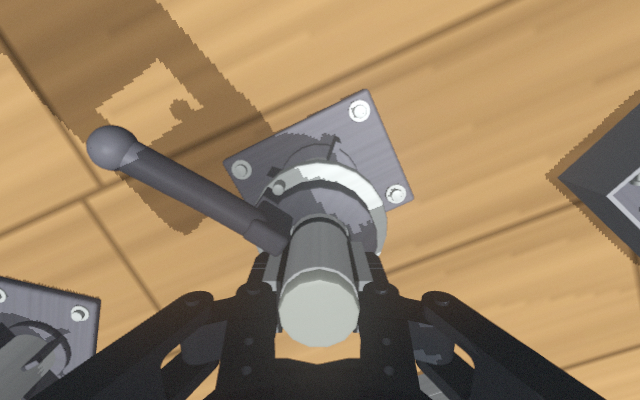

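```bash
python3 - <<'E'
from h import *
from station import snapshot
d0=np.load("top0.npz");c=cloud(d0)
for n in("top","scene"):
    d=snapshot(n);cv2.imwrite(f"pics/{n}9.png",cv2.resize(d["image"][150:290,200:440] if n=="top" else d["image"][140:300,290:480],None,fx=3.3,fy=3.3,interpolation=2));np.savez(f"{n}9.npz",**d)
cv2.imwrite("pics/tset.png",cv2.resize(d0["image"][200:265,325:405],None,fx=8,fy=8,interpolation=2))
for k,px in((7,(132,120)),(8,(120,137)),(9,(111,147))):
    w=np.load(f"wrist{k}.npz");g=cv2.GaussianBlur(cv2.cvtColor(w["image"],6),(5,5),0)
    x,y=px;cr=g[y-45:y+45,x-45:x+45]
    h=cv2.HoughCircles(cr,cv2.HOUGH_GRADIENT,1,50,param1=80,param2=12,minRadius=18,maxRadius=30)
    q=h[0,0][:2]+[x-45,y-45] if h is not None else px
    B=atz(w,*q,.15);v=B[:2]-[.495,.187];print(k,h,q,np.degrees(np.arctan2(v[1],v[0])),np.hypot(*v))
E
```

```text
7 [[[44.5 49.5 28.2]]] [131.5 124.5] -146.2328301734416 0.09449620778421619
8 [[[43.5 44.5 25.8]]] [118.5 136.5] -147.04400146199177 0.09526824008319068
9 [[[45.5 52.5 29.4]]] [111.5 154.5] -145.7213307195224 0.09432731777402804
```

View pics/tset.png

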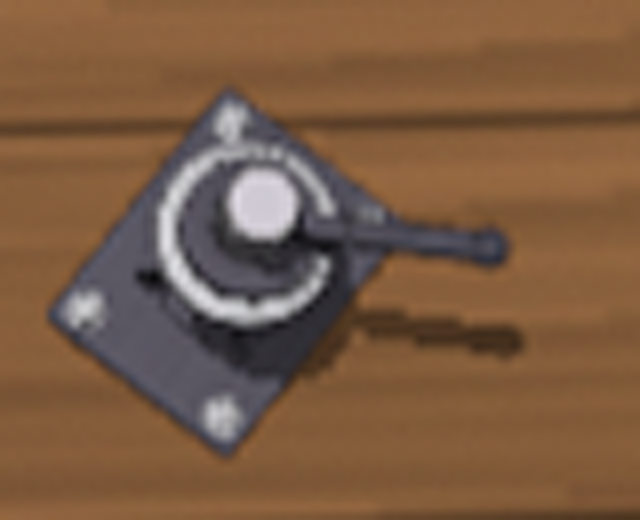

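View pics/scene9.png

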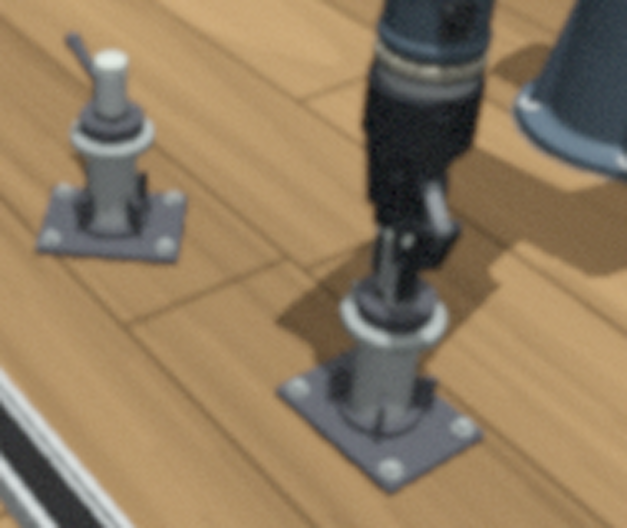

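View pics/top9.png

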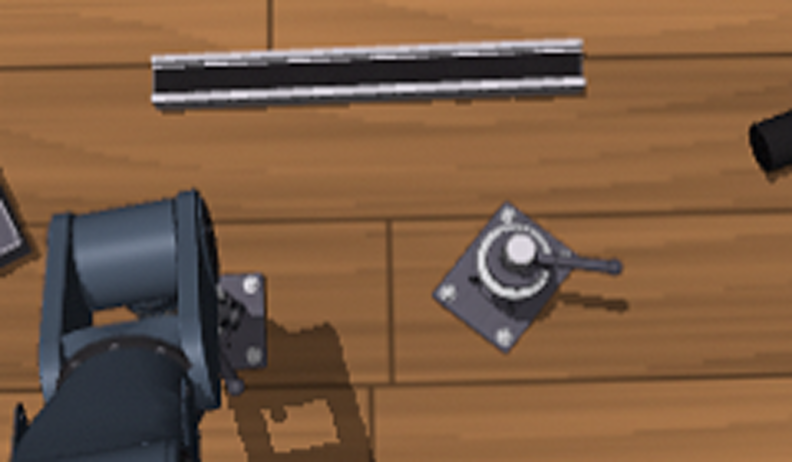

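```bash
python3 - <<'E'
from h import *
# our base: bolt heads / base corners via mask of base plate in top0 with depth
d=np.load("top0.npz");c=cloud(d)
for A,nm in((( .4955,.187),"ours"),((.5377,-.130),"set")):
    hsv=cv2.cvtColor(d["image"],cv2.COLOR_BGR2HSV)
    near=np.hypot(c[...,0]-A[0],c[...,1]-A[1])<.1
    m=(near&(c[...,2]>.004)&(c[...,2]<.022)&(hsv[...,1]<90)).astype(np.uint8)
    P=np.array([atz(d,u,v,.012)[:2] for v,u in np.argwhere(m)],np.float32)
    r=cv2.minAreaRect(P*1000);b=cv2.boxPoints(r);e=[b[1]-b[0],b[2]-b[1]]
    print(nm,m.sum(),r,[ (np.hypot(*x),np.degrees(np.arctan2(x[1],x[0]))) for x in e])
B=atz(d,325+490/8,200+245/8,.15)
for A in((.5377,-.130),(.5366,-.1285)):
    v=B[:2]-A;print("set lever",np.degrees(np.arctan2(v[1],v[0])),np.hypot(*v))
# bolts in wrist pictures
for k in (2,5):
    w=np.load(f"wrist{k}.npz")
    pts={2:[(276,131),(329,104),(364,178)],5:[(251,141),(342,110)]}[k]
    X=[atz(w,*p,.016) for p in pts]
    for i in range(len(X)-1):
        v=(X[i+1]-X[i])[:2];print(k,np.hypot(*v),np.degrees(np.arctan2(v[1],v[0])))
E
```

```text
ours 597 ((493.60321044921875, 187.5794677734375), (100.60749816894531, 130.147216796875), 0.910252034664154) [(np.float32(130.14722), np.float32(-89.08974)), (np.float32(100.60748), np.float32(0.91024816))]
set 565 ((536.0848388671875, -128.68563842773438), (98.64862060546875, 128.7606964111328), 50.636207580566406) [(np.float32(128.76065), np.float32(-39.363804)), (np.float32(98.64864), np.float32(50.636196))]
set lever -99.85979133181297 0.09340233678202277
set lever -99.04867454866717 0.09470130931527823
2 0.07435788394582903 -178.0529377023957
2 0.10531338309055946 92.28592032515806
5 0.07396196163225145 -177.83984846733736
```

```bash
cat > lev.py <<'E'
from h import *
def lev(d):
    c=cloud(d);A=np.array([.4942,.1873]);r=np.hypot(c[...,0]-A[0],c[...,1]-A[1])
    m=((r>.042)&(r<.10)&(c[...,2]>.142)&(c[...,2]<.17)).astype(np.uint8);m[280:]=0
    nl,l,st,ce=cv2.connectedComponentsWithStats(m);i=1+np.argmax(st[1:,4])
    p=c[l==i][:,:2].astype(np.float32);L=cv2.fitLine(p,cv2.DIST_HUBER,0,.001,.001).ravel()
    if L[:2]@(p.mean(0)-A)<0:L[:2]*=-1
    v=p.mean(0)-A;return st[i],"line",np.degrees(np.arctan2(L[1],L[0])),"mean",np.degrees(np.arctan2(v[1],v[0])),"off",L[0]*(A-L[2:])[1]-L[1]*(A-L[2:])[0]
E
python3 - <<'E'
from lev import *
for k in(2,3,4,5,6,7,8,9):print(k,lev(np.load(f"wrist{k}.npz")))
E
```

```text
2 (array([ 275,   70,   39,   71, 1127], dtype=int32), 'line', np.float32(-94.22366), 'mean', np.float64(-95.78633069672117), 'off', np.float64(0.001979773703125266))
3 (array([ 238,   48,   67,  116, 3061], dtype=int32), 'line', np.float32(-94.21436), 'mean', np.float64(-95.80535012010023), 'off', np.float64(0.002043985255813622))
4 (array([ 245,   23,   70,  157, 5384], dtype=int32), 'line', np.float32(-94.49487), 'mean', np.float64(-95.65661619392326), 'off', np.float64(0.001664887162059184))
5 (array([ 238,   17,   77,  170, 6320], dtype=int32), 'line', np.float32(-94.2844), 'mean', np.float64(-95.66832671703996), 'off', np.float64(0.0017967370040329169))
6 (array([ 109,   94,  151,  126, 6031], dtype=int32), 'line', np.float32(-108.17605), 'mean', np.float64(-110.55513647577276), 'off', np.float64(0.0035257577469497495))
7 (array([ 107,   96,  152,  125, 6003], dtype=int32), 'line', np.float32(-148.53743), 'mean', np.float64(-148.8533189078967), 'off', np.float64(0.0008595160798269968))
8 (array([  93,  113,  159,  112, 5939], dtype=int32), 'line', np.float32(-147.94986), 'mean', np.float64(-148.97059703355504), 'off', np.float64(0.0018621813168151653))
9 (array([  86,  125,  162,  104, 5856], dtype=int32), 'line', np.float32(-149.38849), 'mean', np.float64(-149.07911848992543), 'off', np.float64(7.027772720052256e-05))
```

```bash
python3 - <<'E'
from lev import *
from capz import cap
from station import manip,snapshot
d=snapshot("wrist");print(lev(d),cap(d));s=manip.sense();print(s["t"],s["force"],s["finger_gap"],s["tcp_pos"])
print(manip.sign_off())
E
```

```text
(array([  86,  125,  162,  104, 5849], dtype=int32), 'line', np.float32(-148.32083), 'mean', np.float64(-149.0724308977299), 'off', np.float64(0.0015444728373988567)) (array([ 279,  279,   80,   68, 4146], dtype=int32), array([318.54775687, 313.11480945]), array([0.17956532, 0.18010549, 0.18047063, 0.18082995, 0.18135249]), array([0.49230565, 0.18641522, 0.18047063]))
10.1 [  0.9398832  -12.18557114   4.60397692] 0.3095700613671546 [0.49726003 0.18385261 0.13208999]
the job is handed in; nothing more can be done
None
```

I gripped the raised post at its grip point and pressed it down to the mark. Keeping hold of it, I turned the hand so a finger pushed the cam lever round until it stopped, then handed the job in at about 10.1 s of the 32 s allowed. No verdict was reported.

**Post height:** the wrist camera puts the post's top at 0.1805 m, about 0.4 mm above the height I aimed for, so the ring should be on the collar. I checked the ring by the drop of the post's top from 0.2351 m, not by viewing the ring itself at the end.

**Grip:** the fingers are at about 31% opening with the grip set to 70 N. The finger–post contact force itself was not measured.

**Lever:** it points at about -149° and stayed there over the last three pictures while the hand turned roughly 10° further, so I take it to be at its stop. The closed direction I expected, from the base plate's angle, is about -148.5°. Locating the ball alone gave -145.7° to -147.1°, which is a degree or three less, but still on the closed side of the 0.98 rad limit (about -144.7°).

**Side load:** pushing against the stop moved the tool about 4 mm sideways along the pads and left a steady side force of about 12 N. My attempt to re-centre it did not work, so it stayed that way.

**Other items:** I did not go near the set support, profile, mallet or tub, and none looks moved in the last pictures. I did not measure their positions, and the tub and mallet were only partly in view.

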